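# Free, align and hold down a sprung access panel

## Robot

A 7-joint arm with a two-finger parallel gripper is mounted at the origin on a cart in front of the work surface, level with it; the furniture and walls round the work are solid. World frame = base frame: x ahead of the robot, y to its left, z up, the work surface at z = 0. Lengths are in m, angles in rad, forces in N, time in s.
With the tool pointing down it reaches from about 0.4 to 0.85 m from the base axis. Payload 10.4 kg.
Tool frame: the origin (TCP) lies between the finger pads; the fingertips stand tcp_to_tips ahead of it and the grasp point (between the pads) lies 8 mm behind it (tcp_to_tips is the distance from the TCP to the fingertips, in m); z points along the fingers, y is the line along which they close (so a half turn about z gives the same grasp; the last joint's range is limited). The gripper opens to 85 mm and grips with 20 to 120 N. Pads are 22 mm wide; open, the fingers measure 114 mm over their backs; the gripper's body (76 mm by 85 mm) begins 54 mm behind the grasp point. The pads swing forward as they close: fully open they stand 13 mm farther back than shut.
Start: joints at [-1.194, 0.332, -0.065, 1.46, 0.022, 1.35, -0.088], TCP at [0.243, 0.576, 0.242] pointing down, gripper open.
Joint ranges: [-2.6, 2.6], [-0.5, 2.12], [-1.47, 1.34], [0.16, 2.42], [-1.27, 4.41], [0.06, 2.06], [-2.6, 2.6]. Speed limits (rad/s): [2.22, 2.22, 2.79, 2.79, 3.14, 3.14, 3.14].

## Interface

Orientations are given as a unit quaternion [x, y, z, w].
In Python, from workcell import * gives the robot as it stands.
- The arm moves only by the tool apply_moves, never from a script. Its argument "rows" is a list of rows, each an object of numbers: "x", "y", "z": the shift along the tool's x, y, z in mm; "ax", "ay", "az": the turn, a rotation vector about the tool's x, y, z in degrees; "gripper": the closure, from 0 (fully open) to 1 (shut). A call has 1 to 5 rows; each row shifts and turns the commanded pose from where the row before left it, along the tool's axes as they then stand; what a row does not reach is not made up. A row lasts 1/12 s, in which the tool goes at most 41.7 mm and 7.16 degrees, less where a joint would pass 70% of its speed; a pose out of reach is approached as far as the arm can. A call with a gripper value outside its range is refused whole. The fingers move at their own pace and stop on an object; "newtons" is the grip in N (left out, the last holds). Time passes only in rows, so rows that do not move let the fingers close. It gives the time, the measured TCP pose, the force, the opening and the grip force at its end, in the units of the state.
- get_obs(): the state, without advancing time (a new reading comes with each control period).
- camera(name): name is "side" or "top"; returns a dict with "color" (420x560x3 uint8, red, green, blue), "fov_y" (degrees; the focal length in pixels is half the picture's height over the tangent of half this angle, whatever the lens; pixels are square), "cx", "cy" (the principal point, pixels), "rvec" (rotation vector, rad) and "tvec" (3), from world to camera coordinates, as OpenCV has them. Camera axes: x right, y down, z forward; pixel columns grow to the right and rows downward; lengths in m; the calibration is good to about 2 mm. A picture is of the moment at which its call begins. There is no depth.
- hand_in(): hands the job in; it is judged then, once.
The state is a dict: "clock": time; "joint_pos": joint angles; "joint_velocities": joint speeds; "tau": joint torques, N m; "position": TCP position; "ee_rot": TCP orientation; "ft_force": force on the tool from outside, world axes, zero at the start; "torque": the same for the moment, N m; "grip_width": opening from 0.0 (shut) to 1.0 (fully open); "grasp_force": force on a finger pad.
Only numpy, scipy, OpenCV 4.12 (cv2) and the standard library are available. Lean on these libraries where they do the work, as an engineer would, in place of code of your own. Each camera call takes 0.05 s, during which the arm holds its last target. There are 200 camera calls.

## Task

Close up the small grey instrument housing on the bench mat. First push the spring paddle at its front all the way down to its stop, which pulls the steel prop out from under the access panel, and let the paddle come back up; then turn the black wing of the quarter-turn fastener in the middle of the panel until it lies in line with the two raised index ribs beside it; then push the panel down flat against its frame and finish while still holding it pressed there, the wing still in line. Leave the small parts lying round the housing where they are.

Things in the scene. Friction and masses are not known exactly. Their poses are not given: they have to be found in the camera images.
- housing: Fixed grey box, 130 x 150 x 50 mm (x, y, z), open-topped under its panel. Origin: centre of its underside, which stands on a thin grey bench mat (z about 2 mm). Its own -x side (the front, with the paddle) faces roughly to the robot, z is up; it stands turned about the vertical from start to start.
- panel: Plain aluminium access panel, 130 x 150 x 6 mm, over the housing. Origin: centre of its underside, on the fastener's axis, 58 mm above the housing's underside when up; axes as the housing's. Flat on top apart from the fastener, screw heads 2 mm high near the corners and, on the line through the centre along its own x, two dark index ribs (20 x 4 mm, 2.5 mm high, centred 34 mm each side of the fastener).
- panel_travel (a joint): How far the panel has been pushed straight down, m: 0 = up (where its springs hold it), 0.008 = flat against the frame. Net push about 7 N to start and 11 N when home; it springs up again when let go. It is blocked near the top while the prop is under its front edge, or (after about 1 mm) while the fastener is more than about 0.2 rad out of line, because the pin under the fastener then lands beside its slot.
- fastener_grip (a point): Centre of the wing of the quarter-turn fastener: an upright black bar 38 mm long (its own x), 9 mm thick (its own y) and 20 mm high, standing on a steel disc (diameter 26 mm, 4 mm high) in the middle of the panel. This point lies 13 mm above the panel's top face and 10 mm below the wing's top; it is 77 mm above the housing's underside while the panel is up. A thin slot line runs along the wing's top.
- fastener (a joint): Angle of the fastener relative to the panel, rad, counter-clockwise positive from above: 0 = wing in line with the index ribs (along the housing's x) and pin over its slot. Range -0.7 to 1.65 with no stop or click at 0; starts between 0.6 and 1.5, so it has to be turned clockwise seen from above. Friction 0.06 N m; stays where it is left.
- paddle_pad (a point): Middle of the top face of the rubber tread on the steel paddle at the front of the housing. Tread 26 mm long (x) by 44 mm wide (y); the paddle reaches 66 mm forward from its hinge, a level axis along the housing's y that lies 53 mm behind this point, 28 mm above the housing's underside and 17 mm in front of the housing's front face. The point is about 48 mm above the housing's underside with the paddle up and about 17 mm at the stop. Moves and turns with the paddle.
- paddle (a joint): Paddle angle, rad: 0 = up (sloping 0.3 above level), 0.6 = at its lower stop (0.3 below level). Needs about 3 to 8 N straight down on the tread; springs back up when let go.
- prop (a joint): Prop slide, m: 0 = its 30 mm wide, 7 mm thick steel plate is under the middle of the panel's front edge, blocking it; beyond 0.007 it is clear. A full stroke of the paddle drags it about 0.010 forwards (toward the paddle's free end), where it stays by friction of 2 N. It then reaches about 31 mm in front of the housing's front face, 50 to 58 mm above the housing's underside.
- spare_board_mid (a point): Bystander: beige and black circuit module 42 x 68 x 10 mm lying on the bench to the left of the paddle; point at its centre. Leave alone.
- spare_frame_mid (a point): Bystander: beige open carrier frame 48 x 72 x 10 mm lying on the bench to the right of the paddle; point at its centre. Leave alone.
- metal_part_mid (a point): Bystander: small light metal block with a hole, 18 x 26 x 12 mm, lying on the mat behind or beside the housing; point at its centre. Leave alone.

How it is judged:
On the way, in this order (a step that is already met when the one before it is completed fails the run):
1. the paddle is pushed down to its stop and the prop is pulled clear (value of joint paddle above 0.55 rad and value of joint prop above 0.007 m), for 0.1 s.
2. the paddle is let up again and the fastener's wing is in line with the index ribs (value of joint paddle below 0.15 rad and value of joint fastener between -0.17 and 0.17 rad), for 0.2 s.
3. the panel is pushed down against its frame (value of joint panel_travel above 0.0065 m and value of joint fastener between -0.17 and 0.17 rad), for 0.2 s.
At the end, for the whole second after the job is handed in: The fingers press on the panel or its fastener with more than 3 N and hold the panel down within 1.5 mm of its frame, the fastener's wing is within 0.17 rad (10 degrees) of the index ribs, the prop is clear of the panel (beyond 7 mm) and the paddle is back up (below 0.15 rad) (all of step 3 and value of joint prop above 0.007 m and value of joint paddle below 0.15 rad and contact force between the fingers and panel above 3 N); the arm keeps its last pose, push and grip.
It fails at once if a bystander part is moved by more than 20 mm (distance of any of spare_board_mid, spare_frame_mid, metal_part_mid from where it was at the start of the episode above 0.02 m).
It also fails if it takes over 54 s, if anything falls off the work surface, if the arm or the gripper's body presses on something with over 40 N, if the wrist force passes 120 N, or if a joint passes its speed limit or range.

## Working session

There is one attempt and no reset: what is moved stays moved. The work goes in short steps, Python scripts to look and compute and a tool call to move; the robot and the scene stay as the last step left them, time stands still between calls to the robot, and variables do not carry over. Pictures are saved under pics/ and viewed, at most 10 in all, crops included, and the job is handed in when it is done.

Besides the shell and the picture viewer there is one more tool, called after "Call:" by a JSON object that holds its "op" and its "data", one argument or row to a line. apply_moves: Moves the arm, as the interface text tells. Its arguments: {"type":"object","properties":{"rows":{"type":"array","items":{"type":"object","properties":{"x":{"type":"number"},"y":{"type":"number"},"z":{"type":"number"},"ax":{"type":"number"},"ay":{"type":"number"},"az":{"type":"number"},"gripper":{"type":"number"}}}},"newtons":{"type":"number"}},"required":["rows"]}

```bash
ls; mkdir -p pics
cat > h.py <<'E'
from workcell import *
import numpy as np, cv2
from scipy.spatial.transform import Rotation as R
def K(c):
    f=c['color'].shape[0]/2/np.tan(np.radians(c['fov_y'])/2)
    return np.array([[f,0,c['cx']],[0,f,c['cy']],[0,0,1]])
def proj(c,P):
    return cv2.projectPoints(np.float64(P).reshape(-1,1,3),np.float64(c['rvec']),np.float64(c['tvec']),K(c),None)[0][:,0]
def ray(c,u,v,z):
    Rm=cv2.Rodrigues(np.float64(c['rvec']))[0]; o=-Rm.T@np.ravel(c['tvec'])
    d=Rm.T@np.linalg.inv(K(c))@[u,v,1]
    return o+d*(z-o[2])/d[2]
def shot(n,f):
    c=camera(n); cv2.imwrite('pics/'+f,c['color'][:,:,::-1]); np.save('pics/'+f+'.npy',c,allow_pickle=True); return c
def load(f): return np.load('pics/'+f+'.npy',allow_pickle=True).item()
E
python3 - <<'E'
from h import *
o=get_obs(); print(o)
for n in('top','side'):
    c=shot(n,n+'0.png'); print(n,c['fov_y'],c['cx'],c['cy'],c['rvec'],c['tvec'])
import workcell; print([k for k in dir(workcell) if k[0]!='_'])
try: print(tcp_to_tips)
except Exception as e: print(e)
E
```

```text
pics
{'clock': 0.0, 'joint_pos': array([-1.19360761,  0.33285855, -0.06469253,  1.46094883,  0.02160594,
        1.34990832, -0.08851919]), 'joint_velocities': array([-0.00059687, -0.00109551,  0.0007102 ,  0.00119561, -0.00090979,
       -0.0005814 , -0.00250427]), 'tau': array([-1.94413115e-03, -6.25448656e+01,  4.74607525e-02, -3.91596794e+01,
        1.60097791e-02,  9.84658574e-03,  3.25253143e-05]), 'position': array([0.2431331 , 0.57537305, 0.24152064]), 'ee_rot': array([ 1.98567606e-01,  9.80086933e-01, -7.05995219e-04, -1.04479310e-04]), 'ft_force': array([ 0.05978666, -0.02597716,  0.2088629 ]), 'torque': array([-0.03337026,  0.01363236,  0.0206896 ]), 'grasp_force': 0.0, 'grip_width': 0.9977691997457562}
top 43.01075407841756 274.85999898564336 222.66017342920114 [ 2.16446492 -2.11762028  0.14300673] [-0.23730162  0.5750104   0.83680081]
side 44.76610484829227 278.5521744101641 203.6099696683528 [ 0.40335974 -2.53379161  1.56035573] [0.47773931 0.24140617 0.70884543]
['MotionError', 'camera', 'get_obs', 'hand_in', 'tcp_to_tips']
0.011
```

View pics/top0.png

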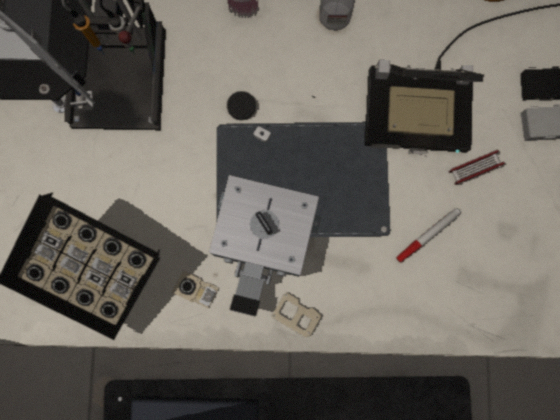

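View pics/side0.png

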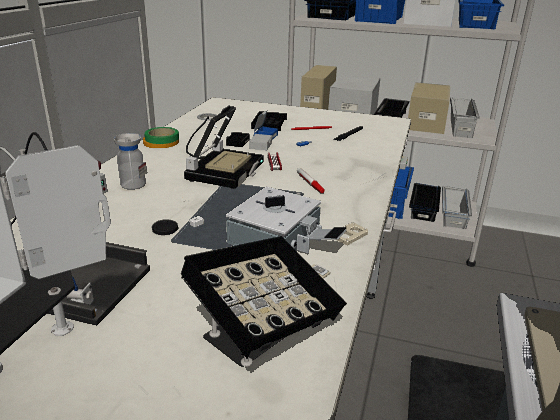

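The top view shows the panel with corners near (230,177), (319,196), (301,275) and (211,254). The ribs are at (270,203) and (258,242), the wing runs from (255,212) to (273,235), and the tread is at (244,303). The side view shows the same layout, with the raised tray to the left of the housing.

Run:
```python
from h import *
c=load('top0.png'); im=c['color']; g=cv2.cvtColor(im,cv2.COLOR_RGB2HSV)
# panel quad: neutral bright within a window
m=((g[...,1]<30)&(g[...,2]>110)).astype(np.uint8); w=np.zeros_like(m); w[165:285,200:330]=1; m*=w
m=cv2.morphologyEx(m,cv2.MORPH_OPEN,np.ones((5,5)))
k=max(cv2.findContours(m,0,2)[0],key=cv2.contourArea); r=cv2.minAreaRect(k); print(r,cv2.contourArea(k))
B=np.array([ray(c,*p,0.066) for p in cv2.boxPoints(r)]); print(B.round(4)); print('ctr',B.mean(0),np.linalg.norm(np.diff(B,axis=0),axis=1))
a,b=ray(c,258,242,.0685),ray(c,270,203,.0685); d=b-a; print('ribs',a,b,(a+b)/2,np.linalg.norm(d),np.degrees(np.arctan2(d[1],d[0])))
yaw=np.arctan2(d[1],d[0])
# wing: dark pixels near the centre
v=(im.max(2)<75).astype(np.uint8); w[:]=0; w[208:240,250:280]=1; v*=w
k=max(cv2.findContours(v,0,2)[0],key=cv2.contourArea); P=np.array([ray(c,*p,0.08) for p in k[:,0]])[:,:2].astype(np.float32)
r=cv2.minAreaRect(P); print('wing',r)
for q in[(244,303)]: print('pad',ray(c,*q,.05))
u=np.array([np.cos(yaw),np.sin(yaw)]); ct=(a+b)[:2]/2
print('pad pred',ct-u*(65+17+53)/1000)
cv2.imwrite('pics/crop.png',cv2.resize(im[165:325,180:340,::-1],(600,600),interpolation=cv2.INTER_CUBIC))
```

```text
((260.92669677734375, 230.7397918701172), (96.4487533569336, 93.65100860595703), 13.626995086669922) 7582.0
[[ 0.5065 -0.1129  0.066 ]
 [ 0.6545 -0.1425  0.066 ]
 [ 0.6202 -0.2947  0.066 ]
 [ 0.4741 -0.2617  0.066 ]]
ctr [ 0.56383514 -0.20296678  0.066     ] [0.15099958 0.15601427 0.14977909]
ribs [ 0.54445599 -0.19900472  0.0685    ] [ 0.60764658 -0.21652479  0.0685    ] [ 0.57605128 -0.20776475  0.0685    ] 0.06557441076641574 -15.496441562295509
wing ((0.5753833055496216, -0.21203893423080444), (0.041551508009433746, 0.018582329154014587), 33.64181900024414)
pad [ 0.44826061 -0.17852613  0.05      ]
pad pred [ 0.44595893 -0.17169565]
```

View pics/crop.png

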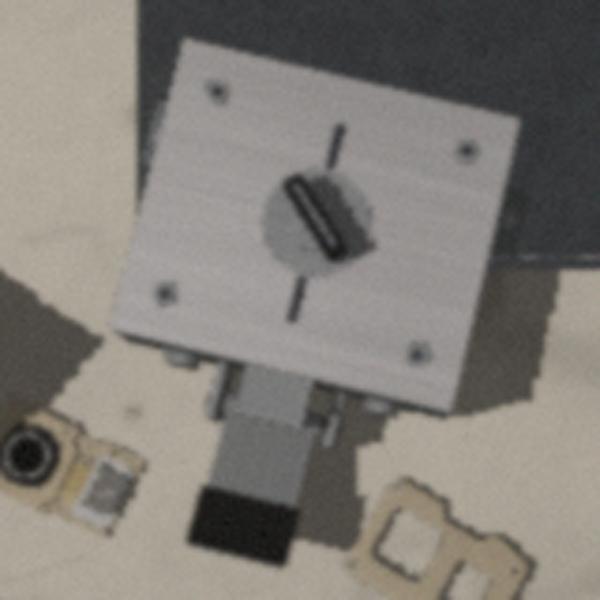

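The crop is 3.75× from (180,165). Panel corners are at (183,38), (520,118), (452,412) and (113,330), the wing top runs from (293,180) to (338,256), and the tread centre is at (244,527).

Run:
```python
from h import *
c=load('top0.png')
f=lambda p,z: ray(c,180+(p[0]+.5)/3.75-.5,165+(p[1]+.5)/3.75-.5,z)[:2]
Q=[f(p,.066) for p in[(183,38),(520,118),(452,412),(113,330)]]
print('ctr',np.mean(Q,0)); e=lambda d:np.degrees(np.arctan2(d[1],d[0])).round(2)
print('yaws',e(Q[0]-Q[3]),e(Q[1]-Q[2]),e(Q[0]-Q[1])-90,e(Q[3]-Q[2])-90,[np.linalg.norm(Q[i]-Q[i-1]).round(4) for i in range(4)])
a,b=f((292,303),.0685),f((336,145),.0685); print('ribs',(a+b)/2,e(b-a))
a,b=f((338,256),.089),f((293,180),.089); print('wing',(a+b)/2,e(b-a),np.linalg.norm(b-a))
print('pad',f((244,527),.05))
o=get_obs(); print(R.from_quat(o['ee_rot']).as_matrix().round(3))
s=load('side0.png')
# tray height: rear-left/right corners by two views
for T,S in[((158,254),(346,303)),((46,194),(182,253)),((113,338),(248,370))]:
    A=[]
    for k,p in((c,T),(s,S)):
        A.append(K(k)@np.c_[cv2.Rodrigues(k['rvec'])[0],np.ravel(k['tvec'])])
    X=cv2.triangulatePoints(A[0],A[1],np.float64(T).reshape(2,1),np.float64(S).reshape(2,1)); print('tray',(X[:3]/X[3]).ravel().round(3))
```

```text
ctr [ 0.57375334 -0.20784801]
yaws -11.22 -12.14 -12.439999999999998 -12.310000000000002 [np.float64(0.1295), np.float64(0.1494), np.float64(0.1292), np.float64(0.1473)]
ribs [ 0.57305394 -0.20683483] -13.96
wing [ 0.57252546 -0.20802596] 31.77 0.03697179554539813
pad [ 0.44487419 -0.17974723]
[[-0.921  0.389 -0.   ]
 [ 0.389  0.921 -0.001]
 [-0.    -0.001 -1.   ]]
tray [ 0.465 -0.032  0.006]
tray [0.604 0.113 0.143]
tray [ 0.446  0.084 -0.053]
```

Call:
{"op": "apply_moves", "data": {
  "rows": [
    {"x": -36,"y": -6,"az": 3.6,"gripper": 1},
    {"x": -36,"y": -6,"az": 3.6},
    {"x": -36,"y": -6,"az": 3.6},
    {"x": -36,"y": -6,"az": 3.6},
    {"x": -36,"y": -6,"az": 3.6}
  ],
  "newtons": 40
}}

```text
invalid input at $.rows[0]: expected keys x, y, z, ax, ay, az, gripper
```

Call:
{"op": "apply_moves", "data": {
  "rows": [
    {"x": -36,"y": -6,"az": 3.6},
    {"x": -36,"y": -6,"az": 3.6},
    {"x": -36,"y": -6,"az": 3.6},
    {"x": -36,"y": -6,"az": 3.6},
    {"x": -36,"y": -6,"az": 3.6}
  ]
}}

```text
invalid input at $.rows[0]: expected keys x, y, z, ax, ay, az, gripper
```

Call:
{"op": "apply_moves", "data": {
  "rows": [
    {"x": -34,"y": -6,"az": 3.6},
    {"x": -34,"y": -6,"az": 3.6},
    {"x": -34,"y": -6,"az": 3.6},
    {"x": -34,"y": -6,"az": 3.6},
    {"x": -34,"y": -6,"az": 3.6}
  ]
}}

```text
invalid input at $.rows[0]: expected keys x, y, z, ax, ay, az, gripper
```

All keys are required in each row.

Call:
{"op": "apply_moves", "data": {
  "rows": [
    {"x": -36,"y": -6,"z": 0,"ax": 0,"ay": 0,"az": 3.6,"gripper": 1},
    {"x": -36,"y": -6,"z": 0,"ax": 0,"ay": 0,"az": 3.6,"gripper": 1},
    {"x": -36,"y": -6,"z": 0,"ax": 0,"ay": 0,"az": 3.6,"gripper": 1},
    {"x": -36,"y": -6,"z": 0,"ax": 0,"ay": 0,"az": 3.6,"gripper": 1},
    {"x": -36,"y": -6,"z": 0,"ax": 0,"ay": 0,"az": 3.6,"gripper": 1}
  ],
  "newtons": 40
}}

```text
clock: 0.52
position: [0.3845, 0.4585, 0.2418]
ee_rot: [0.351, 0.936, -0.0, -0.0]
ft_force: [0.7, 0.1, 0.6]
grip_width: 0.298
grasp_force: 0.0
```

Call:
{"op": "apply_moves", "data": {
  "rows": [
    {"x": -36,"y": -6,"z": 0,"ax": 0,"ay": 0,"az": 3.6,"gripper": 1},
    {"x": -36,"y": -6,"z": 0,"ax": 0,"ay": 0,"az": 3.6,"gripper": 1},
    {"x": -36,"y": -6,"z": 0,"ax": 0,"ay": 0,"az": 3.6,"gripper": 1},
    {"x": -36,"y": -6,"z": 0,"ax": 0,"ay": 0,"az": 3.6,"gripper": 1},
    {"x": -36,"y": -6,"z": 0,"ax": 0,"ay": 0,"az": 3.6,"gripper": 1}
  ]
}}

```text
clock: 0.93
position: [0.4816, 0.3048, 0.2419]
ee_rot: [0.493, 0.87, -0.0, -0.0]
ft_force: [0.6, 0.1, 0.2]
grip_width: 0.004
grasp_force: 0.0
```

Call:
{"op": "apply_moves", "data": {
  "rows": [
    {"x": -34,"y": -6,"z": 0,"ax": 0,"ay": 0,"az": 3.6,"gripper": 1},
    {"x": -34,"y": -6,"z": 0,"ax": 0,"ay": 0,"az": 3.6,"gripper": 1},
    {"x": -34,"y": -6,"z": 0,"ax": 0,"ay": 0,"az": 3.6,"gripper": 1},
    {"x": -34,"y": -6,"z": 0,"ax": 0,"ay": 0,"az": 3.6,"gripper": 1},
    {"x": -34,"y": -6,"z": 0,"ax": 0,"ay": 0,"az": 3.6,"gripper": 1}
  ]
}}

```text
clock: 1.35
position: [0.5222, 0.1378, 0.242]
ee_rot: [0.623, 0.782, -0.0, -0.0]
ft_force: [0.2, 0.4, 1.2]
grip_width: -0.0
grasp_force: 0.0
```

```bash
cat >> h.py <<'E'
def plan(xyz,yaw,n):
    "equal rows (tool-frame shift in mm, az deg) to reach xyz with tool y at world angle yaw deg"
    o=get_obs(); Rm=R.from_quat(o['ee_rot']).as_matrix(); p=o['position']
    y0=np.degrees(np.arctan2(Rm[1,1],Rm[0,1])); dy=(yaw-y0+180)%360-180; d=(np.array(xyz)-p)/n
    print('yaw',y0.round(2),'turn az',round(-dy,2),'per row',round(-dy/n,2),'tilt',Rm[:,2].round(4))
    for i in range(n):
        a=np.radians(y0+dy*i/n); Y=np.array([np.cos(a),np.sin(a),0]); Z=np.array([0,0,-1.]); X=np.cross(Y,Z)
        print([round(1000*d@v,1) for v in(X,Y,Z)])
E
python3 -c "
from h import *
plan((.443,-.179,.14),-58,10)"
```

```text
yaw 12.9 turn az 70.9 per row 7.09 tilt [-5.e-04 -2.e-04 -1.e+00]
[np.float64(-29.1), np.float64(-14.8), np.float64(10.2)]
[np.float64(-30.7), np.float64(-11.1), np.float64(10.2)]
[np.float64(-31.9), np.float64(-7.2), np.float64(10.2)]
[np.float64(-32.5), np.float64(-3.2), np.float64(10.2)]
[np.float64(-32.6), np.float64(0.8), np.float64(10.2)]
[np.float64(-32.3), np.float64(4.8), np.float64(10.2)]
[np.float64(-31.5), np.float64(8.8), np.float64(10.2)]
[np.float64(-30.1), np.float64(12.6), np.float64(10.2)]
[np.float64(-28.3), np.float64(16.2), np.float64(10.2)]
[np.float64(-26.1), np.float64(19.6), np.float64(10.2)]
```

Call:
{"op": "apply_moves", "data": {
  "rows": [
    {"x": -29,"y": -15,"z": 0,"ax": 0,"ay": 0,"az": 7.1,"gripper": 1},
    {"x": -31,"y": -11,"z": 0,"ax": 0,"ay": 0,"az": 7.1,"gripper": 1},
    {"x": -32,"y": -7,"z": 0,"ax": 0,"ay": 0,"az": 7.1,"gripper": 1},
    {"x": -32.5,"y": -3,"z": 0,"ax": 0,"ay": 0,"az": 7.1,"gripper": 1},
    {"x": -32.5,"y": 1,"z": 0,"ax": 0,"ay": 0,"az": 7.1,"gripper": 1}
  ]
}}

```text
clock: 1.77
position: [0.4827, -0.0207, 0.242]
ee_rot: [0.833, 0.554, -0.0, -0.0]
ft_force: [1.0, 0.4, 0.6]
grip_width: -0.0
grasp_force: 0.0
```

Call:
{"op": "apply_moves", "data": {
  "rows": [
    {"x": -32,"y": 5,"z": 0,"ax": 0,"ay": 0,"az": 7.1,"gripper": 1},
    {"x": -31.5,"y": 9,"z": 20,"ax": 0,"ay": 0,"az": 7.1,"gripper": 1},
    {"x": -30,"y": 13,"z": 20,"ax": 0,"ay": 0,"az": 7.1,"gripper": 1},
    {"x": -28,"y": 16,"z": 30,"ax": 0,"ay": 0,"az": 7.1,"gripper": 1},
    {"x": -26,"y": 20,"z": 30,"ax": 0,"ay": 0,"az": 7.1,"gripper": 1}
  ]
}}

```text
clock: 2.18
position: [0.4459, -0.1753, 0.1452]
ee_rot: [0.962, 0.273, 0.001, 0.0]
ft_force: [1.4, 0.1, -1.1]
grip_width: 0.002
grasp_force: 0.0
```

```bash
python3 -c "
from h import *
import time
s=shot('top','top1.png'); o=get_obs(); print(o['clock'],o['position'],o['joint_pos'].round(2))
plan((.443,-.179,.075),-58,2)
s=shot('side','side1.png'); im=s['color']
cv2.imwrite('pics/c1.png',cv2.resize(im[140:290,200:400,::-1],(800,600),interpolation=cv2.INTER_CUBIC))"
```

```text
2.2333 [ 0.44125304 -0.18041456  0.14022336] [-0.34  0.1   0.67  1.99 -0.06  1.08 -0.67]
yaw -59.13 turn az -1.13 per row -0.56 tilt [-0.0053 -0.0012 -1.    ]
[np.float64(1.1), np.float64(-0.2), np.float64(32.6)]
[np.float64(1.1), np.float64(-0.1), np.float64(32.6)]
```

View pics/c1.png

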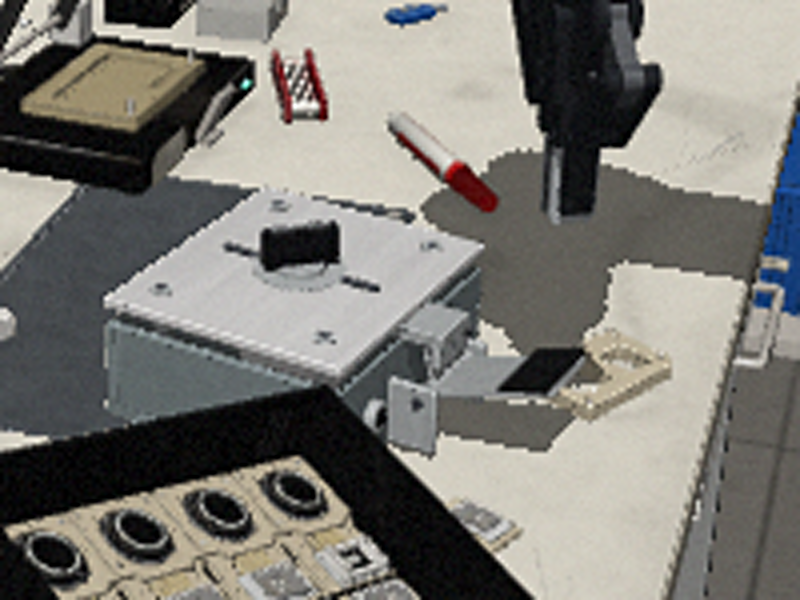

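The closed fingers hang above the black tread, which is at about (545,370) in the crop. I'm pressing straight down.

Call:
{"op": "apply_moves", "data": {
  "rows": [
    {"x": 2,"y": 0,"z": 30,"ax": 0,"ay": 0,"az": -1,"gripper": 1},
    {"x": 0,"y": 0,"z": 25,"ax": 0,"ay": 0,"az": 0,"gripper": 1},
    {"x": 0,"y": 0,"z": 15,"ax": 0,"ay": 0,"az": 0,"gripper": 1},
    {"x": 0,"y": 0,"z": 10,"ax": 0,"ay": 0,"az": 0,"gripper": 1},
    {"x": 0,"y": 0,"z": 10,"ax": 0,"ay": 0,"az": 0,"gripper": 1}
  ]
}}

```text
clock: 2.7
position: [0.4481, -0.1726, 0.0553]
ee_rot: [0.958, 0.285, -0.0, -0.0]
ft_force: [-1.4, 1.2, 5.2]
grip_width: 0.003
grasp_force: 2.1
```

Call:
{"op": "apply_moves", "data": {
  "rows": [
    {"x": 0,"y": 0,"z": 8,"ax": 0,"ay": 0,"az": 0,"gripper": 1},
    {"x": 0,"y": 0,"z": 4,"ax": 0,"ay": 0,"az": 0,"gripper": 1},
    {"x": 0,"y": 0,"z": 3,"ax": 0,"ay": 0,"az": 0,"gripper": 1}
  ]
}}

```text
clock: 2.95
position: [0.448, -0.1726, 0.0408]
ee_rot: [0.959, 0.285, -0.0, -0.0]
ft_force: [-4.9, 2.2, 7.9]
grip_width: -0.004
grasp_force: 3.8
```

Call:
{"op": "apply_moves", "data": {
  "rows": [
    {"x": 0,"y": 0,"z": 4,"ax": 0,"ay": 0,"az": 0,"gripper": 1},
    {"x": 0,"y": 0,"z": 3,"ax": 0,"ay": 0,"az": 0,"gripper": 1},
    {"x": 0,"y": 0,"z": 2,"ax": 0,"ay": 0,"az": 0,"gripper": 1}
  ]
}}

```text
clock: 3.2
position: [0.4489, -0.1729, 0.0325]
ee_rot: [0.959, 0.285, 0.001, 0.0]
ft_force: [-6.7, 1.5, 21.8]
grip_width: 0.003
grasp_force: 11.3
```

Call:
{"op": "apply_moves", "data": {
  "rows": [
    {"x": 0,"y": 0,"z": 2,"ax": 0,"ay": 0,"az": 0,"gripper": 1},
    {"x": 0,"y": 0,"z": 0,"ax": 0,"ay": 0,"az": 0,"gripper": 1}
  ]
}}

```text
clock: 3.37
position: [0.4491, -0.173, 0.0319]
ee_rot: [0.959, 0.285, 0.001, -0.001]
ft_force: [-13.3, 5.2, 34.6]
grip_width: 0.003
grasp_force: 17.5
```

Firm at the stop: 35 N with z stalled. Holding briefly, then lifting with the gripper opening.

Call:
{"op": "apply_moves", "data": {
  "rows": [
    {"x": 0,"y": 0,"z": 0,"ax": 0,"ay": 0,"az": 0,"gripper": 1},
    {"x": 0,"y": 0,"z": -10,"ax": 0,"ay": 0,"az": 0,"gripper": 1},
    {"x": 0,"y": 0,"z": -20,"ax": 0,"ay": 0,"az": 0,"gripper": 1},
    {"x": 0,"y": 0,"z": -40,"ax": 0,"ay": 0,"az": 0,"gripper": 0},
    {"x": 0,"y": 0,"z": -40,"ax": 0,"ay": 0,"az": 0,"gripper": 0}
  ]
}}

```text
clock: 3.78
position: [0.4475, -0.173, 0.1409]
ee_rot: [0.959, 0.285, -0.001, 0.0]
ft_force: [1.3, 0.5, 0.2]
grip_width: 0.268
grasp_force: 0.0
```

Call:
{"op": "apply_moves", "data": {
  "rows": [
    {"x": 0,"y": 0,"z": -20,"ax": 0,"ay": 0,"az": 0,"gripper": 0},
    {"x": 0,"y": 0,"z": 0,"ax": 0,"ay": 0,"az": 0,"gripper": 0}
  ]
}}

```text
clock: 3.95
position: [0.4511, -0.1736, 0.1649]
ee_rot: [0.959, 0.285, 0.004, 0.001]
ft_force: [0.5, 0.1, 0.7]
grip_width: 0.567
grasp_force: 0.0
```

```bash
python3 -c "
from h import *
s=shot('side','side2.png'); im=s['color']
cv2.imwrite('pics/c2.png',cv2.resize(im[140:290,200:400,::-1],(800,600),interpolation=cv2.INTER_CUBIC))
o=get_obs(); print(o['clock'],o['position'])
plan((.573,-.2075,.16),-58.2,4)"
```

```text
4.0 [ 0.45005229 -0.17308399  0.16248519]
yaw -56.88 turn az 1.32 per row 0.33 tilt [ 6.2e-03  4.0e-04 -1.0e+00]
[np.float64(21.0), np.float64(24.0), np.float64(0.6)]
[np.float64(21.2), np.float64(23.9), np.float64(0.6)]
[np.float64(21.3), np.float64(23.8), np.float64(0.6)]
[np.float64(21.5), np.float64(23.6), np.float64(0.6)]
```

View pics/c2.png

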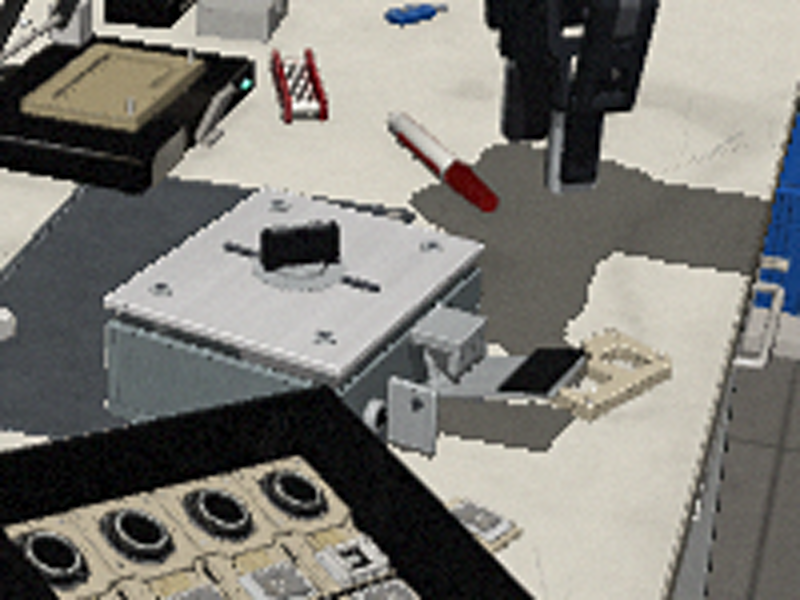

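The prop block has shifted forward at about (450,335), and the paddle is back up. Next I move over the fastener.

Call:
{"op": "apply_moves", "data": {
  "rows": [
    {"x": 21,"y": 24,"z": 0,"ax": 0,"ay": 0,"az": 0.5,"gripper": 0},
    {"x": 21,"y": 24,"z": 0,"ax": 0,"ay": 0,"az": 0.5,"gripper": 0},
    {"x": 21,"y": 24,"z": 0,"ax": 0,"ay": 0,"az": 0.5,"gripper": 0},
    {"x": 21,"y": 24,"z": 0,"ax": 0,"ay": 0,"az": 0,"gripper": 0},
    {"x": 0,"y": 0,"z": 0,"ax": 0,"ay": 0,"az": 0,"gripper": 0}
  ]
}}

```text
clock: 4.42
position: [0.5741, -0.209, 0.1571]
ee_rot: [0.962, 0.273, -0.001, 0.001]
ft_force: [-0.2, 1.2, -0.5]
grip_width: 1.0
grasp_force: 0.0
```

Call:
{"op": "apply_moves", "data": {
  "rows": [
    {"x": 0,"y": 0,"z": 0,"ax": 0,"ay": 0,"az": 0,"gripper": 0},
    {"x": 0,"y": 0,"z": 0,"ax": 0,"ay": 0,"az": 0,"gripper": 0},
    {"x": 0,"y": 0,"z": 0,"ax": 0,"ay": 0,"az": 0,"gripper": 0}
  ]
}}

```text
clock: 4.67
position: [0.5695, -0.209, 0.1595]
ee_rot: [0.962, 0.272, -0.0, -0.0]
ft_force: [-0.1, -0.1, -0.0]
grip_width: 1.002
grasp_force: 0.0
```

```bash
python3 -c "
from h import *
o=get_obs(); print(o['clock'],o['position'],o['grip_width'])
plan((.573,-.2075,.086),-58.2,3)"
```

```text
4.6667 [ 0.56949623 -0.20901087  0.15952359] 1.0015755952407257
yaw -58.44 turn az -0.24 per row -0.08 tilt [-5.e-04  6.e-04 -1.e+00]
[np.float64(1.3), np.float64(0.2), np.float64(24.5)]
[np.float64(1.3), np.float64(0.2), np.float64(24.5)]
[np.float64(1.3), np.float64(0.2), np.float64(24.5)]
```

Call:
{"op": "apply_moves", "data": {
  "rows": [
    {"x": 2,"y": 0.5,"z": 30,"ax": 0,"ay": 0,"az": 0,"gripper": 0},
    {"x": 2,"y": 0,"z": 25,"ax": 0,"ay": 0,"az": 0,"gripper": 0},
    {"x": 0,"y": 0,"z": 18,"ax": 0,"ay": 0,"az": 0,"gripper": 0.4},
    {"x": 0,"y": 0,"z": 0,"ax": 0,"ay": 0,"az": 0,"gripper": 0.6},
    {"x": 0,"y": 0,"z": 0,"ax": 0,"ay": 0,"az": 0,"gripper": 1}
  ],
  "newtons": 30
}}

```text
clock: 5.08
position: [0.5733, -0.2071, 0.087]
ee_rot: [0.962, 0.272, -0.0, -0.0]
ft_force: [0.4, -0.6, 0.5]
grip_width: 0.604
grasp_force: 0.0
```

Call:
{"op": "apply_moves", "data": {
  "rows": [
    {"x": 0,"y": 0,"z": 0,"ax": 0,"ay": 0,"az": 0,"gripper": 1},
    {"x": 0,"y": 0,"z": 0,"ax": 0,"ay": 0,"az": 0,"gripper": 1},
    {"x": 0,"y": 0,"z": 0,"ax": 0,"ay": 0,"az": 0,"gripper": 1},
    {"x": 0,"y": 0,"z": 0,"ax": 0,"ay": 0,"az": 0,"gripper": 1},
    {"x": 0,"y": 0,"z": 0,"ax": 0,"ay": 0,"az": 0,"gripper": 1}
  ]
}}

```text
clock: 5.5
position: [0.575, -0.2079, 0.0882]
ee_rot: [0.962, 0.272, 0.001, 0.001]
ft_force: [-0.5, -1.1, 6.9]
grip_width: 0.092
grasp_force: 35.6
```

Call:
{"op": "apply_moves", "data": {
  "rows": [
    {"x": 0,"y": 0,"z": -1,"ax": 0,"ay": 0,"az": 0,"gripper": 1},
    {"x": 0,"y": 0,"z": 0,"ax": 0,"ay": 0,"az": 5,"gripper": 1},
    {"x": 0,"y": 0,"z": 0,"ax": 0,"ay": 0,"az": 5,"gripper": 1},
    {"x": 0,"y": 0,"z": 0,"ax": 0,"ay": 0,"az": 5,"gripper": 1},
    {"x": 0,"y": 0,"z": 0,"ax": 0,"ay": 0,"az": 5,"gripper": 1}
  ],
  "newtons": 50
}}

```text
clock: 5.92
position: [0.5749, -0.208, 0.0884]
ee_rot: [0.995, 0.099, 0.001, 0.001]
ft_force: [3.8, -2.5, -0.4]
grip_width: 0.091
grasp_force: 54.0
```

Call:
{"op": "apply_moves", "data": {
  "rows": [
    {"x": 0,"y": 0,"z": 0,"ax": 0,"ay": 0,"az": 5,"gripper": 1},
    {"x": 0,"y": 0,"z": 0,"ax": 0,"ay": 0,"az": 5,"gripper": 1},
    {"x": 0,"y": 0,"z": 0,"ax": 0,"ay": 0,"az": 5,"gripper": 1},
    {"x": 0,"y": 0,"z": 0,"ax": 0,"ay": 0,"az": 5,"gripper": 1},
    {"x": 0,"y": 0,"z": 0,"ax": 0,"ay": 0,"az": 4,"gripper": 1}
  ]
}}

```text
clock: 6.33
position: [0.5749, -0.208, 0.0884]
ee_rot: [0.994, -0.11, 0.001, 0.0]
ft_force: [2.9, -2.8, -0.7]
grip_width: 0.085
grasp_force: 54.0
```

Call:
{"op": "apply_moves", "data": {
  "rows": [
    {"x": 0,"y": 0,"z": 0,"ax": 0,"ay": 0,"az": 0,"gripper": 1},
    {"x": 0,"y": 0,"z": 0,"ax": 0,"ay": 0,"az": 0,"gripper": 1}
  ]
}}

```text
clock: 6.5
position: [0.5749, -0.208, 0.0884]
ee_rot: [0.994, -0.107, 0.001, 0.001]
ft_force: [4.3, -3.3, 0.8]
grip_width: 0.086
grasp_force: 54.2
```

```bash
python3 -c "
from h import *
o=get_obs(); print(o['clock'],o['position'],o['grip_width'],o['grasp_force'],o['ft_force'],o['torque'],o['joint_pos'].round(2))
plan((.573,-.2075,.088),-102.5,1)
s=shot('side','side3.png'); im=s['color']
cv2.imwrite('pics/c3.png',cv2.resize(im[160:260,200:340,::-1],(800,571),interpolation=cv2.INTER_CUBIC))"
```

```text
6.5 [ 0.57493556 -0.20798209  0.08842417] 0.08645413913429614 54.16994512081146 [ 4.32276973 -3.28437048  0.76503525] [-0.85091972 -0.87589487 -0.08345648] [-0.34  0.54  0.8   1.71 -0.43  1.08 -1.19]
yaw -102.29 turn az 0.21 per row 0.21 tilt [ 0.002  -0.0013 -1.    ]
[np.float64(-2.0), np.float64(-0.1), np.float64(0.4)]
```

View pics/c3.png

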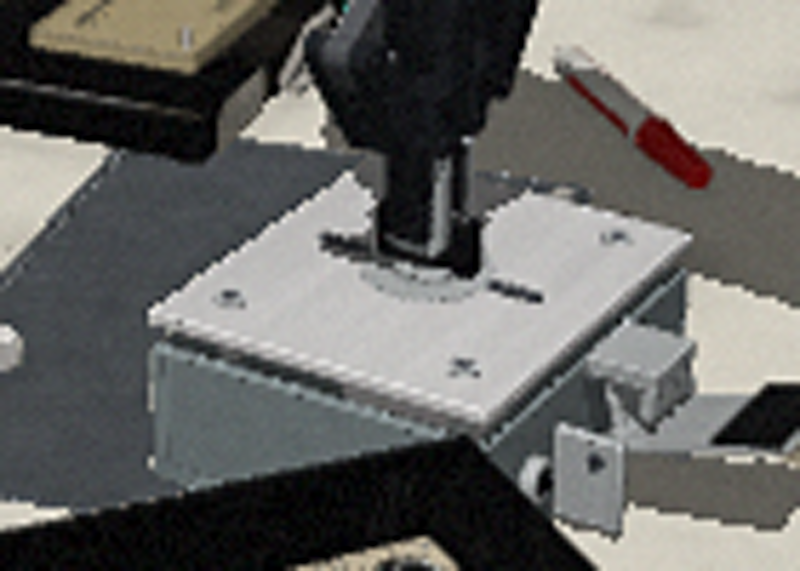

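The wing now lies in line with the ribs at (345,243) and (515,290), held between the fingers. I'm pressing straight down.

Call:
{"op": "apply_moves", "data": {
  "rows": [
    {"x": 0,"y": 0,"z": 2,"ax": 0,"ay": 0,"az": 0,"gripper": 1},
    {"x": 0,"y": 0,"z": 2,"ax": 0,"ay": 0,"az": 0,"gripper": 1},
    {"x": 0,"y": 0,"z": 2,"ax": 0,"ay": 0,"az": 0,"gripper": 1},
    {"x": 0,"y": 0,"z": 2,"ax": 0,"ay": 0,"az": 0,"gripper": 1},
    {"x": 0,"y": 0,"z": 1,"ax": 0,"ay": 0,"az": 0,"gripper": 1}
  ]
}}

```text
clock: 6.97
position: [0.575, -0.208, 0.0802]
ee_rot: [0.994, -0.107, 0.001, 0.0]
ft_force: [-2.2, -0.6, 21.8]
grip_width: 0.083
grasp_force: 56.8
```

Call:
{"op": "apply_moves", "data": {
  "rows": [
    {"x": 0,"y": 0,"z": 1,"ax": 0,"ay": 0,"az": 0,"gripper": 1},
    {"x": 0,"y": 0,"z": 0,"ax": 0,"ay": 0,"az": 0,"gripper": 1},
    {"x": 0,"y": 0,"z": 0,"ax": 0,"ay": 0,"az": 0,"gripper": 1}
  ]
}}

```text
clock: 7.22
position: [0.575, -0.2081, 0.0802]
ee_rot: [0.994, -0.107, 0.001, -0.0]
ft_force: [-3.5, 0.4, 21.1]
grip_width: 0.085
grasp_force: 56.8
```

```bash
python3 -c "
from h import *
s=shot('side','side4.png'); im=s['color']
cv2.imwrite('pics/c4.png',cv2.resize(im[160:260,200:340,::-1],(800,571),interpolation=cv2.INTER_CUBIC))"
```

```text
(no output)
```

View pics/c4.png

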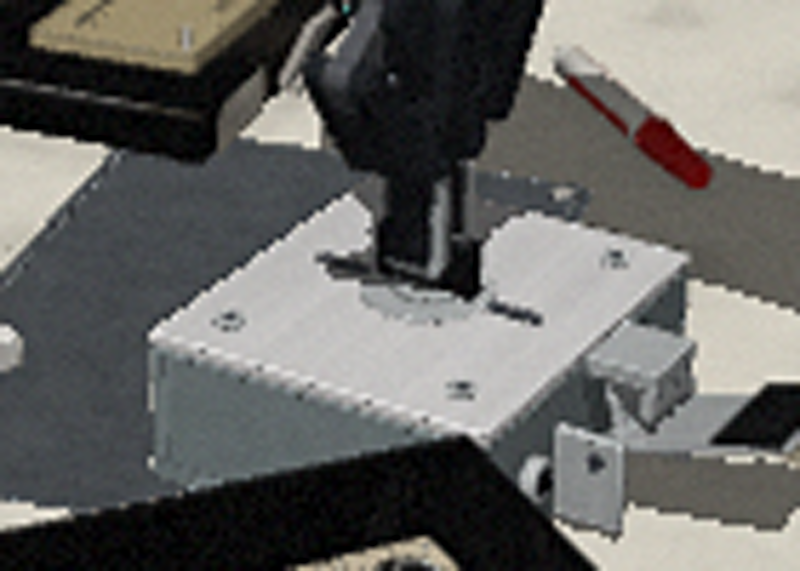

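The panel has closed the gap onto the housing: its left corner dropped from (150,318) to (150,342). The wing is still in line, the prop is clear and the paddle is up.

```bash
python3 -c "
from workcell import *
print(hand_in())"
```

```text
the job is handed in; nothing more can be done
None
```

I handed the job in at about 7 s of the 54 s allowed; `hand_in()` gave no verdict. The prop is pulled clear, the paddle is back up and the wing is in line with the ribs; the fingers still grip the wing and hold the panel flat at about 21 N, and I saw no contact with the loose parts.

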